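# Clamp a sample vial with the slim ring of an optical vial holder

## Task

Stand the white-capped sample vial in the round vial holder, fully down on its floor, and let go of it. Then turn only the slim clamp ring, the one between the two fixed rings, clockwise seen from above until the vial is held snugly in the holder's V, neither loose nor squeezed hard, and let go. Do not bear on the two fixed rings with the fingers, and leave the other things on the bench where they are.

Things in the scene. Friction and masses are not known exactly. Their poses are not given: they have to be found in the camera images.
- vial_center (a point): centre, half-way up, of the upright sample vial (loose, about 22 g): clear glass, white screw cap, 27 mm diameter, 55 mm tall (cap 24 mm diameter, top 8 mm). z axis up along the vial. In the holder its top 25 mm stands out above the mouth, so grip it by the top 20 mm.
- holder: vial holder bolted to the bench, origin on the axis of its bore at the underside of its square 100 mm foot. Its x axis points from the fixed V (at -x) across the 48 mm bore to the pad (at +x). Heights above the bench: bore floor 30 mm; lower fixed ring 24 to 34 mm, diameter 78; slim clamp ring 38 to 48 mm, diameter 66; upper fixed ring 49 to 60 mm, diameter 57, open at the top.
- mouth (a point): best place to lower the vial: its axis here, at the height of the mouth (60 mm above the bench), 2 mm from the bore axis towards the pad, midway between V and pad. There is at least 4 mm of play between V and pad before clamping. The holder floor is 30 mm below this point.
- seat (a point): where the vial's centre is when it stands on the floor and lies in the V: on the bore axis, 57.5 mm above the bench
- ring_center (a point): centre of the slim clamp ring, on the bore axis, 43 mm above the bench; the ring is knurled steel, 10 mm high, 66 mm outside diameter, standing 4.5 mm proud of the upper fixed ring all round. Fingers that hold it must end above 34 mm (top of the wider lower ring) and below 48 mm.
- clamp_ring (a joint): angle of the slim ring in rad, grows clockwise seen from above (tightening), range 0 to 1.4, starts open at 0 to 0.12. It drags with a constant 0.28 N m and stays where it is left. It drives the pad 12 mm per rad, so each newton on the vial adds 0.012 N m to the torque that tightens it, and takes as much off the torque that turns it back.
- pad_side (a point): fixed point on the +x side of the bore, 43 mm above the bench, 23.5 mm from the axis, where the pad (black, 10 mm wide, 8 mm high) comes in. Its set-screw is left differently each time: the pad meets the seated vial anywhere between 0.45 and 0.9 rad of the ring, and from there presses with about 4.5 N per mm (55 N per rad).
- lower_ring: the fixed ring under the slim ring, 78 mm diameter, top 34 mm above the bench (origin as holder); not to be pressed with the fingers
- upper_ring: the fixed ring over the slim ring, 57 mm diameter, top 60 mm above the bench (origin as holder); not to be pressed with the fingers
- vee: the fixed, slippery V inside the bore, opening towards the pad, against which the pad presses the vial (origin as holder). The vial is snug when it is pressed into the V with 6 to 14 N (net force), best about 9 to 10 N; above 20 N the glass may crack.
- screwdriver: bystander: screwdriver 197 mm long, lying
- lamp_pb: bystander: glass lamp with a black base, 166 mm long, 38 mm thick, lying
- tip_rack: bystander: box of pipette tips 62 x 92 x 50 mm
- hex_key: bystander: bent hex key 84 mm long, lying
- cassette: bystander: small pump cassette 24 x 70 x 26 mm, lying
- tape_roll: bystander: roll of tape 100 mm across, 25 mm high
Not all that is in view belongs to the job. Several things look just like the part that bears vial_center: the one meant starts farthest to the robot's right.

How it is judged:
By the outcome, as a careful person would: the job done as asked, in the order asked, and still so for the second after the job is handed in, with the robot touching nothing.
It also fails if it takes over 61 s, if anything falls off the work surface, if the arm or the gripper's body presses on something with over 40 N, if the wrist force passes 120 N, or if a joint passes its speed limit or range.

## Robot

A 6-joint arm with a two-finger parallel gripper is mounted at the origin on a cart in front of the work surface, level with it; the furniture and walls round the work are solid. World frame = base frame: x ahead of the robot, y to its left, z up, the work surface at z = 0. Lengths are in m, angles in degrees, forces in N, time in s.
With the tool pointing down it reaches from about 0.25 to 0.725 m from the base axis. Payload 9.7 kg.
Tool frame: the origin (TCP) lies on the front face of the gripper's body, between the roots of the fingers; the fingertips stand 73 mm ahead of it and the grasp point (between the pads) lies 54 mm ahead of it; z points along the fingers, x is the direction in which the jaws open and shut, and the axes are right-handed (so a half turn about z gives the same grasp; the last joint's range is limited). The gripper opens to 85 mm and grips with 20 to 120 N. Pads are 22 mm wide; open, the fingers measure 114 mm over their backs; the gripper's body (76 mm by 85 mm) begins 54 mm behind the grasp point. The pads swing forward as they close: fully open they stand 13 mm farther back than shut.
Start: joints at [63.255, 4.979, 10.078, 95.1, 0, 90], TCP at [0.248, 0.491, 0.304] pointing down, gripper open.
Joint ranges: [-179.16, 179.16], [-48.56, 103.87], [-65.8, 70.77], [-126.05, 130.52], [-82.76, 87.17], [-180, 180]. Speed limits (degrees/s): [127.2, 127.2, 147.25, 180, 180, 180].

## Interface

Orientations are given as [roll, pitch, yaw] about the fixed x, y, z axes, in that order (R = Rz(yaw) Ry(pitch) Rx(roll)).
In Python, from plant import status, eyes, manip, nets gives the robot as it stands.
- The arm moves only by the tool carry_out, never from a script. Its argument "deltas" is one flat list of numbers, 7 for each row, row after row: the opening, from 0 (shut) to 1 (fully open), then the shift along the tool's x, y, z in units of 200 mm (1.0 is 200 mm), then the turn, a rotation vector about the tool's x, y, z in units of 45 degrees (1.0 is 45 degrees). A call has 1 to 10 rows; each row is the pose to reach, as a shift and turn from the pose measured when the call began, along the tool's axes at that moment; what a row does not reach only later rows make up. A row lasts 1/10 s, in which the tool goes at most 50 mm and 8.59 degrees, less where a joint would pass 70% of its speed; a pose out of reach is approached as far as the arm can. A call with a number of a shift or a turn outside -1 to 1 is refused whole. A call with a gripper value outside its range is refused whole. The fingers move at their own pace and stop on an object; "force" is the grip in N (left out, the last holds). Time passes only in rows, so rows that repeat a pose let the fingers close. It gives the time, the measured TCP pose, the force and the opening at its end, in the units of the state.
- status.observe(): the state, without advancing time (a new reading comes with each control period).
- eyes.capture(name): name is "scene" or "top" or "wrist"; returns the picture (480x640x3 uint8, red, green, blue); there is no depth.
- eyes.get_calibration(name): a dict with "fx", "fy", "cx", "cy" (pixels), "world_to_cam" (4x4, takes a point from world to camera coordinates); the wrist camera has in their place "T_tool_cam" (4x4, takes a point from camera to tool coordinates, whose origin is the TCP and whose axes are the tool frame's). Camera axes: x right, y down, z forward; pixel columns grow to the right and rows downward; lengths in m; the calibration is good to about 2 mm. A picture is of the moment at which its call begins: read the wrist's pose just before it. get_calibration takes no time and is no camera call.
- manip.job_done(): hands the job in, once; it reports no verdict.
Trained networks look in the newest picture that a camera, given by its name, has taken for a name from the list of things; names that differ only in an ending like _2 or _b are one class to them, and where a whole thing is asked for, a point or a joint stands for the part that bears it (a point fixed in the world has none). Each returns a list of dicts, best first, with "p" (0 to 1); they miss things now and then, are a little off and sometimes report something else, mostly with a low value. They report only what shows in the picture. A call takes as long as a camera call. They do not tell look-alikes from the thing itself.
- nets.recognise(thing, camera): "rect" ([left, top, width, height] in pixels, round what is visible of it).
- nets.tip_of(thing, camera): "centre" ([column, row] in pixels: a listed point, or the origin of a listed thing).
The state is a dict: "time_s": time; "qpos": joint angles; "dq": joint speeds; "tau": joint torques, N m; "ee_pos": TCP position; "eef_rot": TCP orientation; "contact_force": force on the tool from outside, world axes, zero at the start; "torque": the same for the moment, N m; "grip_width": finger opening in m.
Only numpy, scipy, OpenCV 4.12 (cv2) and the standard library are available. Lean on these libraries where they do the work, as an engineer would, in place of code of your own. Each camera call takes 0.05 s, during which the arm holds its last target. There are 200 camera calls.

## Working session

There is one attempt and no reset: what is moved stays moved. The work goes in short steps, Python scripts to look and compute and a tool call to move; the robot and the scene stay as the last step left them, time stands still between calls to the robot, and variables do not carry over. Pictures are saved under pics/ and viewed, about 8 in all and at most 12, crops included, and the job is handed in when it is done.

Besides the shell and the picture viewer there is one more tool, called after "Request:" by a JSON object that holds its "name" and its "arguments". carry_out: Moves the arm, as the interface text tells. Shifts and turns lie within -1 to 1; 1 stands for 200 mm of shift or 45 degrees of turn. Its arguments: {"type":"object","properties":{"deltas":{"type":"array","items":{"type":"number","minimum":-1,"maximum":1}},"force":{"type":"number"}},"required":["deltas"]}

```bash
mkdir -p pics; cat > h.py <<'E'
import numpy as np, cv2
from plant import status, eyes, manip, nets
def cal(n):
    c=eyes.get_calibration(n); return c
def cam_pose(n):
    c=eyes.get_calibration(n)
    if 'world_to_cam' in c: T=np.linalg.inv(np.array(c['world_to_cam']))
    else:
        s=status.observe(); T=tool()@np.array(c['T_tool_cam'])
    return c,T
def tool():
    from scipy.spatial.transform import Rotation as R
    s=status.observe(); T=np.eye(4); T[:3,:3]=R.from_euler('xyz',s['eef_rot'],degrees=True).as_matrix(); T[:3,3]=s['ee_pos']; return T
def ray(n,px):
    c,T=cam_pose(n); d=T[:3,:3]@np.array([(px[0]-c['cx'])/c['fx'],(px[1]-c['cy'])/c['fy'],1.]); return T[:3,3],d
def at_z(n,px,z):
    o,d=ray(n,px); return o+d*(z-o[2])/d[2]
def proj(n,p):
    c,T=cam_pose(n); q=np.linalg.inv(T)@np.r_[p,1]; return np.array([c['fx']*q[0]/q[2]+c['cx'],c['fy']*q[1]/q[2]+c['cy']])
def two(n1,p1,n2,p2):
    o1,d1=ray(n1,p1);o2,d2=ray(n2,p2); d1/=np.linalg.norm(d1);d2/=np.linalg.norm(d2)
    A=np.c_[d1,-d2]; t=np.linalg.lstsq(A,o2-o1,rcond=None)[0]; a=o1+t[0]*d1;b=o2+t[1]*d2
    return (a+b)/2,np.linalg.norm(a-b)
def save(im,f): cv2.imwrite('pics/'+f,cv2.cvtColor(im,cv2.COLOR_RGB2BGR))
E
python3 - <<'E'
from h import *
np.set_printoptions(precision=4,suppress=True)
a=eyes.capture('scene'); b=eyes.capture('top')
save(a,'s0.png');save(b,'t0.png')
for c in('scene','top'):
    for t in('vial_center','mouth','ring_center','holder','pad_side','seat'):
        print(c,t,[(np.round(x['centre'],1).tolist(),round(x['p'],2)) for x in nets.tip_of(t,c)][:6])
    print(c,'vial rect',[(x['rect'],round(x['p'],2)) for x in nets.recognise('vial_center',c)])
    print(c, cam_pose(c)[1][:3,3])
print(status.observe())
E
```

```text
scene vial_center [([212.6, 353.4], 0.93), ([220.4, 312.5], 0.83), ([255.2, 288.7], 0.58), ([212.8, 286.6], 0.54), ([296.2, 285.7], 0.52)]
scene mouth [([361.7, 232.0], 0.67)]
scene ring_center [([359.7, 237.3], 0.76), ([307.6, 221.5], 0.37)]
scene holder [([360.4, 250.5], 0.75), ([361.1, 241.1], 0.3)]
scene pad_side [([357.4, 234.1], 0.82)]
scene seat [([366.0, 229.9], 0.87)]
scene vial rect [([214.4, 294.6, 16.2, 29.9], 0.81), ([250.8, 276.5, 15.4, 26.7], 0.73), ([207.2, 335.8, 16.1, 34.4], 0.67)]
scene [-0.1889  0.9891  0.6113]
top vial_center [([202.1, 271.4], 0.69), ([233.7, 265.3], 0.58), ([271.1, 275.9], 0.5), ([166.3, 300.4], 0.43)]
top mouth [([359.4, 264.7], 0.91), ([370.1, 189.0], 0.73)]
top ring_center [([355.8, 265.3], 0.95)]
top holder [([357.8, 267.0], 0.95)]
top pad_side []
top seat [([358.2, 265.2], 0.67)]
top vial rect [([225.4, 260.3, 18.2, 15.0], 0.4), ([335.2, 247.7, 44.6, 47.5], 0.26)]
top [0.3865 0.1397 1.1877]
{'time_s': 0.8, 'qpos': array([63.2564,  4.9769, 10.0791, 95.0988,  0.0002, 90.0004]), 'dq': array([ 0.0281, -0.0553, -0.0143, -0.0245, -0.0605,  0.0262]), 'tau': array([ -0.0005, -52.0047,  46.4833,   0.0014,  -0.0001,   0.    ]), 'ee_pos': array([0.2475, 0.4912, 0.3039]), 'eef_rot': array([-179.9998,   -0.0034,   63.2561]), 'contact_force': array([ 0.1053, -0.4669,  0.1061]), 'torque': array([-0.0048,  0.0004,  0.0362]), 'grip_width': 0.08573308282000316}
```

View pics/s0.png

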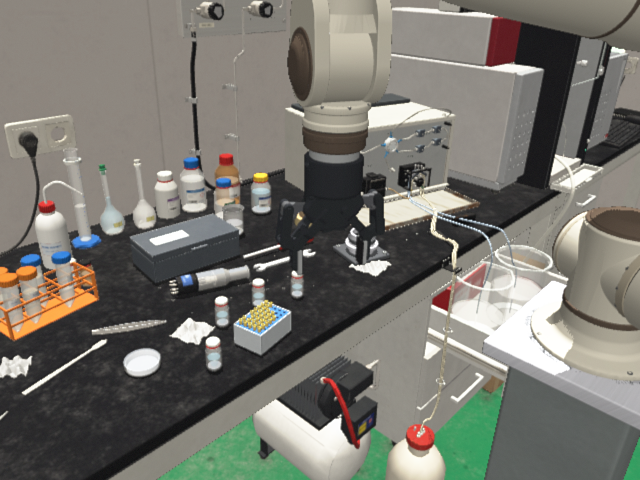

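View pics/t0.png

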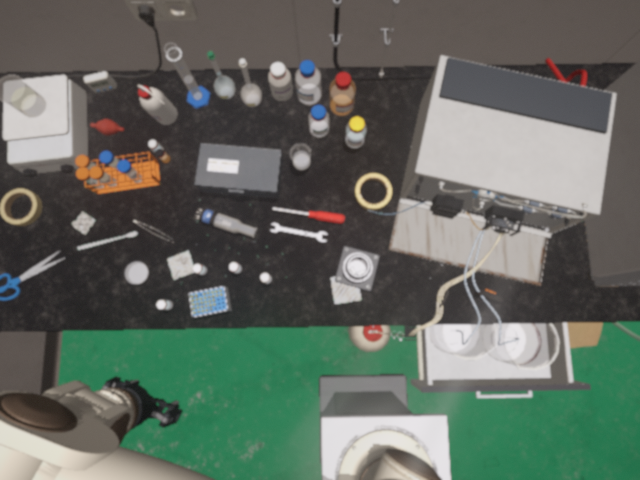

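The scene picture shows four white-capped vials at (213,353), (222,312), (258,291) and (296,285), and the holder at about (361,245). In the top picture, up is +x and left is +y. There the vials are at (164,304), (200,269), (235,267) and (266,277), with the holder at (357,267). The one farthest to the robot's right (-y) is top (266,277), which is scene (296,285). I'll confirm that in a crop and compute positions.

```bash
python3 - <<'E'
from h import *
np.set_printoptions(precision=4,suppress=True)
for p in [(164,304),(200,269),(235,267),(266,277)]: print(at_z('top',p,.055))
for p in [(213,353),(222,312),(258,291),(296,285)]: print('s',at_z('scene',p,.0275))
print('v',two('top',(266,277),'scene',(296,285)))
print('holder',at_z('top',(357,266),.05), two('top',(358,266),'scene',(360,238)))
print(eyes.get_calibration('wrist'), eyes.get_calibration('top')['fx'])
a=cv2.imread('pics/t0.png')[230:330,150:410]; b=cv2.imread('pics/s0.png')[200:380,190:410]
a=cv2.resize(a,(780,300),interpolation=cv2.INTER_CUBIC);b=cv2.resize(b[:,:],(367,300),interpolation=cv2.INTER_CUBIC)
o=np.zeros((600,780,3),np.uint8);o[:300]=a;o[300:,:367]=b
# holder zoom
c=cv2.imread('pics/t0.png')[240:310,320:395]; o[300:,390:711]=cv2.resize(c,(321,300),interpolation=cv2.INTER_CUBIC)
cv2.imwrite('pics/c0.png',o)
E
```

```text
[0.4379 0.5526 0.055 ]
[0.5255 0.4647 0.055 ]
[0.5293 0.3751 0.055 ]
[0.5023 0.2955 0.055 ]
s [0.4412 0.559  0.0275]
s [0.529  0.4723 0.0275]
s [0.5387 0.3742 0.0275]
s [0.5018 0.3027 0.0275]
v (array([0.5053, 0.2995, 0.0247]), np.float64(0.00037830672754854286))
holder [0.5276 0.0621 0.05  ] (array([0.5295, 0.0599, 0.0437]), np.float64(0.002840343671296326))
{'fx': 335.13307734579433, 'fy': 335.13307734579433, 'cx': 319.9030702170167, 'cy': 241.05458235542983, 'T_tool_cam': array([[ 1.    ,  0.0001,  0.0006, -0.0002],
       [-0.0003,  0.9512,  0.3085, -0.0798],
       [-0.0006, -0.3085,  0.9512, -0.0714],
       [ 0.    ,  0.    ,  0.    ,  1.    ]])} 444.7042635737977
```

View pics/c0.png

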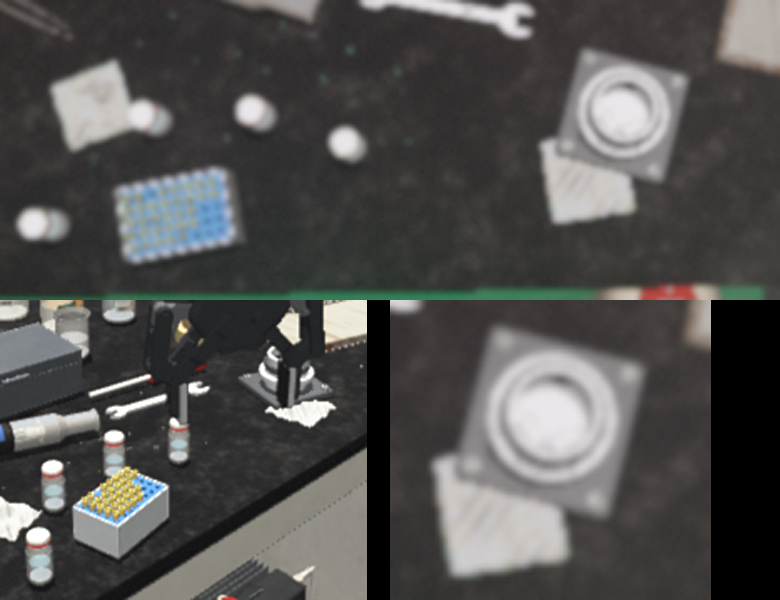

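The crop confirms four vials and no more of them near the holder. The rightmost vial, near (0.503, 0.297), is the one meant. I'll move above it and look with the wrist camera.

Request:
{"name": "carry_out", "arguments": {"deltas": [0.6,-0.145,0.79,0.185,0,0,0,0.6,-0.145,0.79,0.185,0,0,0,0.6,-0.145,0.79,0.185,0,0,0,0.6,-0.145,0.79,0.185,0,0,0]}}

```text
time_s: 1.2
ee_pos: [0.378, 0.3916, 0.2656]
eef_rot: [180.0, 0.1, 63.1]
contact_force: [-1.5, 0.8, -0.2]
grip_width: 0.0515
```

Request:
{"name": "carry_out", "arguments": {"deltas": [0.6,-0.145,0.79,0.185,0,0,0,0.6,-0.145,0.79,0.185,0,0,0,0.6,-0.145,0.79,0.185,0,0,0,0.6,-0.145,0.79,0.185,0,0,0,0.6,-0.145,0.79,0.185,0,0,0,0.6,-0.145,0.79,0.185,0,0,0]}}

```text
time_s: 1.8
ee_pos: [0.5054, 0.2944, 0.2289]
eef_rot: [-180.0, 0.1, 63.1]
contact_force: [0.2, -0.3, -0.2]
grip_width: 0.0513
```

```bash
python3 - <<'E'
from h import *
np.set_printoptions(precision=4,suppress=True)
s=status.observe();print(s['time_s'],s['ee_pos'],s['eef_rot'],s['qpos'])
a=eyes.capture('wrist');save(a,'w1.png')
for t in('vial_center','ring_center','mouth','pad_side'):
    for x in nets.tip_of(t,'wrist')[:4]: print(t,np.round(x['centre'],1),round(x['p'],2),at_z('wrist',x['centre'],{'vial_center':.0275,'mouth':.06}.get(t,.043)))
for x in nets.recognise('vial_center','wrist')[:4]: print(np.round(x['rect'],1),x['p'])
E
```

```text
1.8 [0.5054 0.2944 0.2289] [-179.9925    0.086    63.0555] [30.2395  8.96    6.1531 87.2695 -0.0403 57.184 ]
vial_center [538.4 158.3] 0.82 [0.5294 0.4769 0.0275]
vial_center [323.1 227. ] 0.8 [0.5029 0.2991 0.0275]
vial_center [426.3 213.7] 0.72 [0.5315 0.3811 0.0275]
ring_center [101.4 367.4] 0.87 [0.5268 0.0584 0.043 ]
ring_center [489.6 302.6] 0.47 [0.6239 0.3986 0.043 ]
mouth [ 90.3 383.9] 0.93 [0.5302 0.0567 0.06  ]
mouth [128.8 341.8] 0.16 [0.5104 0.113  0.06  ]
pad_side [111.8 389.2] 0.59 [0.5511 0.0515 0.043 ]
[402.9 192.4  49.6  45.4] 0.87
[579.5   0.   41.5  11.9] 0.84
[307.3 205.1  33.8  45.8] 0.76
[504.1 143.3  66.8  35.6] 0.61
```

View pics/w1.png

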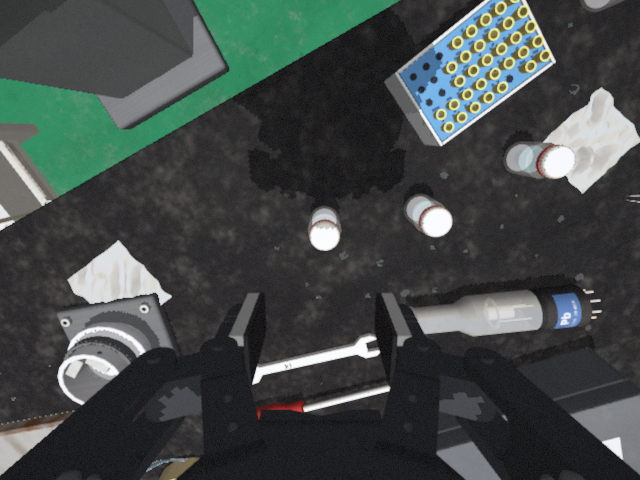

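The wrist picture shows the wanted vial's cap at (324,236), its neighbours at (434,221) and (555,161), and the holder's mouth at about (93,380). The jaws straddle the target's line.

```bash
python3 - <<'E'
from h import *
np.set_printoptions(precision=4,suppress=True)
im=cv2.cvtColor(cv2.imread('pics/w1.png'),cv2.COLOR_BGR2GRAY)[200:260,295:355]
m=(im>170).astype(np.uint8); n,l,st,ce=cv2.connectedComponentsWithStats(m); i=1+np.argmax(st[1:,4]); print(st[i],ce[i]+[295,200])
c=ce[i]+[295,200]
T=tool()
for px in (c,(324,236)):
    p=at_z('wrist',px,.053); print(p,'tool delta',T[:3,:3].T@(np.r_[p[:2],.106]-T[:3,3])/.2)
E
```

```text
[ 15  23  30  28 645] [324.1318 236.2574]
[0.5036 0.2992 0.053 ] tool delta [ 0.0161 -0.0168  0.6161]
[0.5033 0.2992 0.053 ] tool delta [ 0.0156 -0.0179  0.6161]
```

Request:
{"name": "carry_out", "arguments": {"deltas": [0.6,0.016,-0.017,0.3,0,0,0,0.6,0.016,-0.017,0.45,0,0,0,0.6,0.016,-0.017,0.615,0,0,0,0.6,0.016,-0.017,0.615,0,0,0,0.6,0.016,-0.017,0.615,0,0,0], "force": 25}}

```text
time_s: 2.6
ee_pos: [0.5033, 0.2995, 0.1071]
eef_rot: [180.0, 0.1, 63.2]
contact_force: [0.5, -0.0, 1.1]
grip_width: 0.0509
```

Request:
{"name": "carry_out", "arguments": {"deltas": [0.2,0,0,0,0,0,0,0.2,0,0,0,0,0,0,0.2,0,0,0,0,0,0,0.2,0,0,0,0,0,0,0.2,0,0,0,0,0,0], "force": 25}}

```text
time_s: 3.1
ee_pos: [0.5043, 0.3001, 0.1097]
eef_rot: [179.9, -0.1, 63.2]
contact_force: [-0.9, -0.2, 7.5]
grip_width: 0.0233
```

```bash
python3 - <<'E'
from h import *
s=status.observe();print(s['time_s'],s['ee_pos'],s['eef_rot'],s['contact_force'],s['torque'],s['grip_width'])
a=eyes.capture('wrist');b=eyes.capture('scene')
o=np.hstack([cv2.resize(a[200:480,180:460],(400,400)),cv2.resize(b[235:315,256:336],(400,400),interpolation=cv2.INTER_CUBIC)]);save(o,'g1.png')
E
```

```text
3.1 [0.50425511 0.30005365 0.10966991] [ 1.79850976e+02 -1.30873793e-01  6.31925162e+01] [-0.91098259 -0.20603217  7.4806471 ] [-0.02495594  0.18235408 -0.04914415] 0.023254839415192807
```

View pics/g1.png

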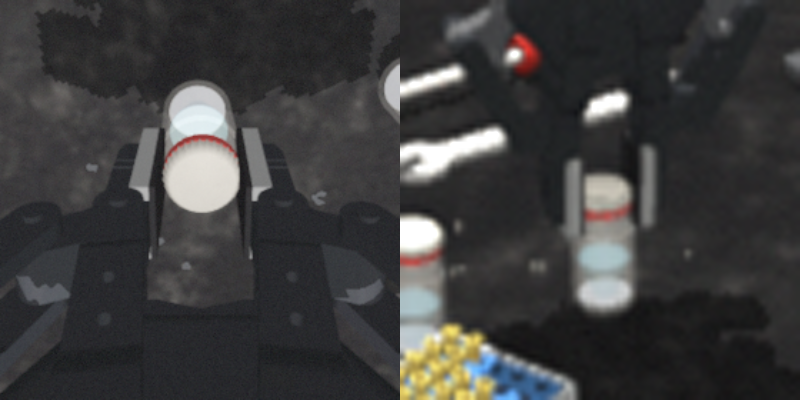

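The vial stands upright between the pads, gripped at the cap and shoulder, with its axis in line with the jaws. I'll lift it and carry it to a viewpoint beside the holder.

Request:
{"name": "carry_out", "arguments": {"deltas": [0.2,0,0,-0.1,0,0,0,0.2,0,0,-0.25,0,0,0,0.2,0,0,-0.45,0,0,0,0.2,0,0,-0.45,0,0,0], "force": 25}}

```text
time_s: 3.6
ee_pos: [0.5056, 0.3009, 0.2068]
eef_rot: [179.5, -0.6, 63.2]
contact_force: [-0.5, -0.1, 0.0]
grip_width: 0.0231
```

Request:
{"name": "carry_out", "arguments": {"deltas": [0.2,-0.1,0.1,0,0,0,0,0.2,-0.25,0.23,0,0,0,0,0.2,-0.4,0.37,0,0,0,0,0.2,-0.55,0.51,0,0,0,0,0.2,-0.7,0.65,0,0,0,0,0.2,-0.85,0.79,0,0,0,0,0.2,-0.96,0.9,0,0,0,0,0.2,-1,0.93,0,0,0,0,0.2,-1,0.93,0,0,0,0]}}

```text
time_s: 4.5
ee_pos: [0.5816, 0.0374, 0.2064]
eef_rot: [179.5, -0.6, 63.1]
contact_force: [-0.3, -0.5, -0.3]
grip_width: 0.0229
```

```bash
python3 - <<'E'
from h import *
np.set_printoptions(precision=4,suppress=True)
s=status.observe();print(s['time_s'],s['ee_pos'],s['eef_rot'],s['contact_force'],s['torque'],s['grip_width'],s['qpos'])
a=eyes.capture('wrist');save(a,'w2.png')
for t in('ring_center','mouth','pad_side','holder','seat'):
    for x in nets.tip_of(t,'wrist')[:2]: print(t,np.round(x['centre'],1),round(x['p'],2),at_z('wrist',x['centre'],{'seat':.0575,'holder':0,'mouth':.06}.get(t,.043)))
E
```

```text
4.5 [0.5816 0.0374 0.2064] [179.5268  -0.6223  63.063 ] [-0.3366 -0.4935 -0.34  ] [ 0.1163 -0.0136  0.0143] 0.022932694867117083 [ 3.5718  7.998   2.5921 83.8705  0.2958 30.5132]
ring_center [313.4 163.4] 0.78 [0.5281 0.0631 0.043 ]
mouth [310.  169.8] 0.69 [0.5291 0.0605 0.06  ]
pad_side [314.2 196.9] 0.82 [0.5488 0.0536 0.043 ]
holder [310.2 159.7] 0.8 [0.5277 0.0605 0.    ]
seat [310.2 168.3] 0.75 [0.5286 0.061  0.0575]
```

View pics/w2.png

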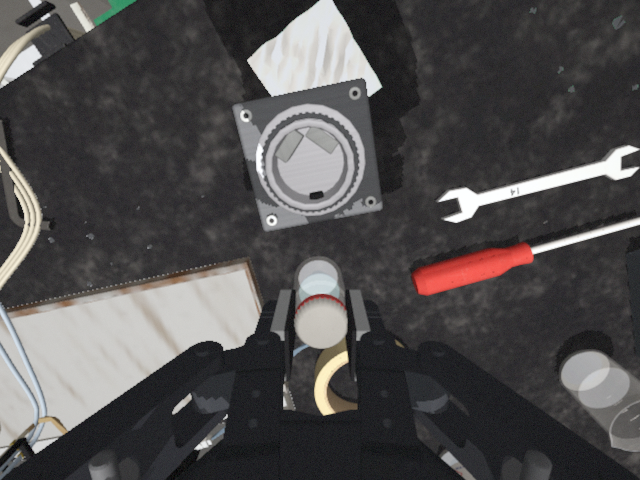

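The vial is hanging upright in the grip, its cap at (321,322). The holder is in clear view with the V at the top (290–320,145), the pad at (316,195), and foot corners near (234,105), (368,80), (382,208), (262,230). So holder +x runs from the V down to the pad. Next I'll fit the pose.

```bash
cat > fit.py <<'E'
from h import *
from scipy.optimize import least_squares
from scipy.spatial.transform import Rotation as R
np.set_printoptions(precision=4,suppress=True)
T=tool(); c=eyes.get_calibration('wrist'); Tc=np.linalg.inv(T@np.array(c['T_tool_cam']))
def P(p):
    q=(Tc[:3,:3]@np.atleast_2d(p).T).T+Tc[:3,3]; return np.c_[c['fx']*q[:,0]/q[:,2]+c['cx'],c['fy']*q[:,1]/q[:,2]+c['cy']]
img=np.array([(234,105),(368,80),(382,208),(262,230)],float)
def foot(v): # corners order: img1 = ?
    x,y,a,h=v; R2=np.array([[np.cos(a),-np.sin(a)],[np.sin(a),np.cos(a)]])
    k=np.array([(-.05,-.05),(-.05,.05),(.05,.05),(.05,-.05)])@R2.T+[x,y]
    return P(np.c_[k,np.full(4,h)])
f=least_squares(lambda v:(foot(v)-img).ravel(),[.528,.061,-.27,.01]); print('foot xy yaw h',f.x,'deg',np.degrees(f.x[2]),'res',f.fun)
# circles: maximise gradient along projected ring edges
g=cv2.GaussianBlur(cv2.cvtColor(cv2.imread('pics/w2.png'),cv2.COLOR_BGR2GRAY),(0,0),1.).astype(np.float32)
G=np.hypot(cv2.Sobel(g,cv2.CV_32F,1,0),cv2.Sobel(g,cv2.CV_32F,0,1))
t=np.linspace(0,2*np.pi,180)
def score(x,y):
    s=0
    for r,z in((.0285,.06),(.024,.06),(.033,.048),(.039,.034)):
        u=P(np.c_[x+r*np.cos(t),y+r*np.sin(t),np.full(180,z)]).astype(np.float32)
        s+=cv2.remap(G,u[:,0].reshape(-1,1),u[:,1].reshape(-1,1),cv2.INTER_LINEAR).mean()
    return s
b=max((score(x,y),x,y) for x in np.arange(.520,.538,.0005) for y in np.arange(.052,.07,.0005)); print('rings',b)
# cap in hand
o,d=ray('wrist',(321,322)); Ti=T[:3,:3].T; o2=Ti@(o-T[:3,3]); d2=Ti@d; print('cap in tool',o2+d2*(.0547-o2[2])/d2[2])
for n,px in(('pad',(316,195)),): print(n,at_z('wrist',px,.047))
print('level rotvec/45deg', R.from_matrix(T[:3,:3].T@R.from_euler('xyz',[180,0,63.06],degrees=True).as_matrix()).as_rotvec(degrees=True)/45)
E
python3 fit.py
```

```text
foot xy yaw h [ 0.5278  0.0618 -0.2968  0.0054] deg -17.00620320987497 res [ 0.2944 -1.1271 -1.4529 -0.6574 -0.4231  2.0749  1.7609 -0.0869]
rings (np.float32(726.8399), np.float64(0.5269999999999992), np.float64(0.061500000000000006))
cap in tool [ 0.0004 -0.0024  0.0547]
pad [0.5475 0.0556 0.047 ]
level rotvec/45deg [ 0.0101 -0.0137  0.0048]
```

Request:
{"name": "carry_out", "arguments": {"deltas": [0.2,-0.007,-0.14,0.04,0.005,-0.007,0,0.2,-0.013,-0.279,0.08,0.01,-0.014,0,0.2,-0.013,-0.279,0.12,0.01,-0.014,0,0.2,-0.013,-0.279,0.157,0.01,-0.014,0,0.2,-0.013,-0.279,0.157,0.01,-0.014,0,0.2,-0.013,-0.279,0.157,0.01,-0.014,0]}}

```text
time_s: 5.4
ee_pos: [0.5311, 0.0626, 0.1743]
eef_rot: [180.0, 0.0, 63.3]
contact_force: [0.4, -0.3, 0.9]
grip_width: 0.0231
```

```bash
python3 - <<'E'
from h import *
np.set_printoptions(precision=4,suppress=True)
s=status.observe();print(s['time_s'],s['ee_pos'],s['eef_rot'],s['contact_force'],s['torque'],s['grip_width'])
a=eyes.capture('wrist');b=eyes.capture('scene');c=eyes.capture('top')
m=proj('wrist',np.array([.5294,.0611,.06]));print('mouth px',m, proj('scene',np.array([.5294,.0611,.06])))
o=np.hstack([cv2.resize(a[150:390,210:430],(440,480)),cv2.resize(b[205:275,325:395],(360,360),interpolation=cv2.INTER_CUBIC)[:480] if 0 else np.vstack([cv2.resize(b[205:275,325:395],(340,340),interpolation=cv2.INTER_CUBIC),np.zeros((140,340,3),np.uint8)])]);save(o,'g2.png')
E
```

```text
5.4 [0.5311 0.0626 0.1743] [179.9946   0.016   63.2703] [ 0.4242 -0.3344  0.8588] [0.0067 0.0011 0.0049] 0.023144013423394373
mouth px [316.6718 270.3845] [360.7008 232.0571]
```

View pics/g2.png

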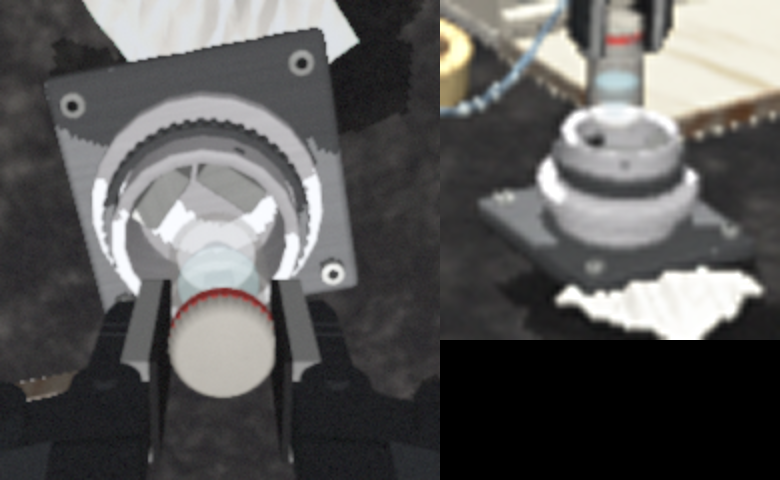

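The vial hangs over the bore about 2 mm too far along tool +x. Its bottom disc is at about (216,245) in the crop against a mouth centre x of about 206. I'll correct that and lower.

Request:
{"name": "carry_out", "arguments": {"deltas": [0.2,-0.01,0.003,0,0,0,0,0.2,-0.01,0.003,0.04,0,0,0,0.2,-0.01,0.003,0.08,0,0,0,0.2,-0.01,0.003,0.12,0,0,0,0.2,-0.01,0.003,0.15,0,0,0,0.2,-0.01,0.003,0.15,0,0,0]}}

```text
time_s: 6.15
ee_pos: [0.5302, 0.0604, 0.1433]
eef_rot: [-179.9, 0.1, 63.3]
contact_force: [0.1, 0.1, 0.0]
grip_width: 0.0229
```

```bash
python3 - <<'E'
from h import *
np.set_printoptions(precision=4,suppress=True)
s=status.observe();print(s['time_s'],s['ee_pos'],s['eef_rot'],s['contact_force'],s['torque'],s['grip_width'])
E
```

```text
6.15 [0.5302 0.0604 0.1433] [-179.9327    0.0608   63.2608] [0.0889 0.0675 0.0043] [-0.0109 -0.0339 -0.0519] 0.02293927620148415
```

Request:
{"name": "carry_out", "arguments": {"deltas": [0.2,0,0,0.01,0,0,0,0.2,0,0,0.018,0,0,0,0.2,0,0,0.018,0,0,0]}}

```text
time_s: 6.45
ee_pos: [0.5303, 0.0604, 0.14]
eef_rot: [-180.0, 0.0, 63.3]
contact_force: [0.6, -0.3, -0.1]
grip_width: 0.0226
```

Request:
{"name": "carry_out", "arguments": {"deltas": [0.2,0,0,0.006,0,0,0,0.2,0,0,0.01,0,0,0,0.2,0,0,0.01,0,0,0]}}

```text
time_s: 6.75
ee_pos: [0.5308, 0.0604, 0.1396]
eef_rot: [179.9, -0.0, 63.3]
contact_force: [-2.2, -0.8, 10.2]
grip_width: 0.0229
```

The vial touches the floor at TCP z 0.1396, where 0.1397 was predicted. Now I'll release it and rise.

Request:
{"name": "carry_out", "arguments": {"deltas": [0.2,0,0,0,0,0,0,0.3,0,0,0,0,0,0,0.4,0,0,0,0,0,0,0.5,0,0,0,0,0,0,0.6,0,0,-0.01,0,0,0,0.6,0,0,-0.05,0,0,0,1,-0.002,0,-0.2,0,0,0,1,0,0.1,-0.38,0,0,0,1,0,0.25,-0.38,0,0,0,1,0,0.25,-0.38,0,0,0]}}

```text
time_s: 7.75
ee_pos: [0.5778, 0.0368, 0.217]
eef_rot: [179.8, -0.1, 63.2]
contact_force: [-0.3, 0.6, -0.7]
grip_width: 0.0853
```

```bash
cat > ring.py <<'E'
import sys,re
name=sys.argv[1]
from h import *
np.set_printoptions(precision=4,suppress=True)
s=status.observe();print(s['time_s'],s['ee_pos'],s['eef_rot'],s['contact_force'],s['torque'],s['grip_width'],s['qpos'])
T=tool(); a=eyes.capture('wrist');save(a,name)
for t in('vial_center','ring_center','mouth','seat'):
    for x in nets.tip_of(t,'wrist')[:2]: print(t,np.round(x['centre'],1),round(x['p'],2),at_z('wrist',x['centre'],{'seat':.0575,'vial_center':.0575,'mouth':.06}.get(t,.043)))
c=eyes.get_calibration('wrist'); Tc=np.linalg.inv(T@np.array(c['T_tool_cam']))
def P(p):
    q=(Tc[:3,:3]@np.atleast_2d(p).T).T+Tc[:3,3]; return np.c_[c['fx']*q[:,0]/q[:,2]+c['cx'],c['fy']*q[:,1]/q[:,2]+c['cy']]
g=cv2.GaussianBlur(cv2.cvtColor(a,cv2.COLOR_RGB2GRAY),(0,0),1.).astype(np.float32)
G=np.minimum(np.hypot(cv2.Sobel(g,cv2.CV_32F,1,0),cv2.Sobel(g,cv2.CV_32F,0,1)),200)
t=np.linspace(0,2*np.pi,180)
def score(x,y,cs):
    s=0
    for r,z in cs:
        u=P(np.c_[x+r*np.cos(t),y+r*np.sin(t),np.full(180,z)]).astype(np.float32)
        s+=cv2.remap(G,u[:,0].reshape(-1,1),u[:,1].reshape(-1,1),cv2.INTER_LINEAR).mean()
    return s
for nm,cs in(('rings',((.0285,.06),(.024,.06),(.033,.048),(.039,.034))),('cap',((.012,.085),))):
    print(nm,max((score(x,y,cs),x,y) for x in np.arange(.518,.540,.0005) for y in np.arange(.05,.072,.0005)))
E
python3 ring.py w3.png
```

```text
7.75 [0.5778 0.0368 0.217 ] [179.7572  -0.0866  63.189 ] [-0.3404  0.554  -0.7397] [0.033  0.0621 0.0346] 0.08529392869012509 [ 3.6601  7.8432  3.5945 85.498  -0.0485 30.4711]
vial_center [316.9 173. ] 0.74 [0.5268 0.0599 0.0575]
ring_center [316.9 167.9] 0.91 [0.5245 0.061  0.043 ]
seat [312.9 171.3] 0.58 [0.5238 0.0585 0.0575]
rings (np.float32(638.04755), np.float64(0.526999999999999), np.float64(0.05950000000000001))
cap (np.float32(98.48406), np.float64(0.5294999999999987), np.float64(0.06000000000000001))
```

View pics/w3.png

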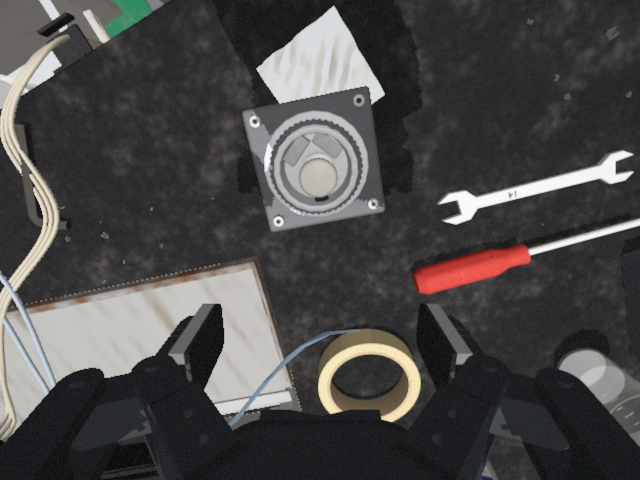

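The vial stands upright in the holder, its cap at (319,178), just off the pad, with the V at (300–325,150) still open. The two ring fits average to an axis of about (0.5275, 0.0605). I'll move the open gripper over it.

Request:
{"name": "carry_out", "arguments": {"deltas": [1,-0.004,-0.14,0.1,0.005,-0.002,0,1,-0.008,-0.278,0.2,0.005,-0.002,0,1,-0.008,-0.278,0.2,0.005,-0.002,0,1,-0.008,-0.278,0.2,0.005,-0.002,0,1,-0.008,-0.278,0.2,0.005,-0.002,0]}}

```text
time_s: 8.5
ee_pos: [0.5251, 0.0618, 0.1767]
eef_rot: [-179.9, 0.0, 63.3]
contact_force: [-0.4, -0.6, -0.8]
grip_width: 0.0855
```

```bash
python3 ring.py w4.png
```

```text
8.5 [0.5251 0.0618 0.1767] [-179.9198    0.0299   63.2812] [-0.4012 -0.6403 -0.8261] [-0.0332  0.0163  0.0294] 0.085541473692741 [ 6.7002  1.537  -7.5828 80.9636  0.0193 33.419 ]
vial_center [319.8 277.1] 0.93 [0.5298 0.0591 0.0575]
rings (np.float32(584.8752), np.float64(0.527499999999999), np.float64(0.05900000000000001))
cap (np.float32(131.99783), np.float64(0.5309999999999986), np.float64(0.06000000000000001))
```

View pics/w4.png

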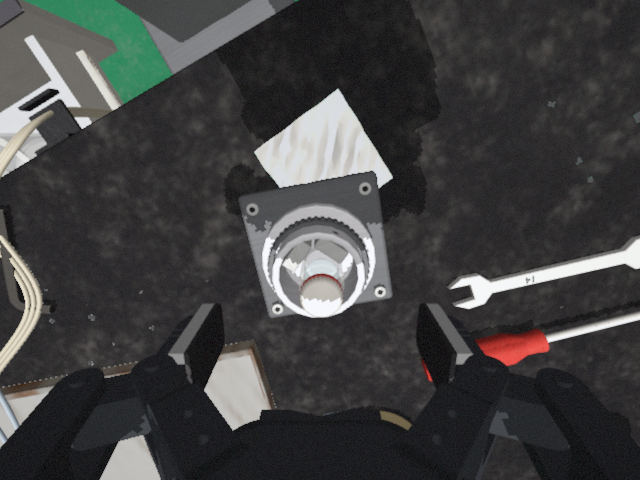

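The picture shows the ring and vial centred between the open fingers, mouth at about (318,262) and cap at (322,293). I'll descend to ring height.

Request:
{"name": "carry_out", "arguments": {"deltas": [1,-0.002,0.0135,0.1,0,0,0,1,-0.002,0.0135,0.2,0,0,0,1,-0.002,0.0135,0.3,0,0,0,1,-0.002,0.0135,0.353,0,0,0,1,-0.002,0.0135,0.353,0,0,0,1,-0.002,0.0135,0.353,0,0,0]}}

```text
time_s: 9.35
ee_pos: [0.5273, 0.0599, 0.106]
eef_rot: [-179.9, 0.1, 63.2]
contact_force: [-0.2, -0.4, -0.1]
grip_width: 0.0853
```

```bash
cat > st.py <<'E'
from h import *
np.set_printoptions(precision=4,suppress=True)
L=[]
import sys
n=int(sys.argv[1]) if len(sys.argv)>1 else 1
for i in range(n):
    s=status.observe(); L.append(np.r_[s['contact_force'],s['torque'],s['tau'][5]])
    if n>1: eyes.capture('top')
print(s['time_s'],s['ee_pos'],s['eef_rot'],s['grip_width'],'j6',s['qpos'][5]); L=np.array(L); print(L.mean(0),'sd',L.std(0))
E
python3 st.py
```

```text
9.35 [0.5273 0.0599 0.106 ] [-179.8762    0.0545   63.2457] 0.08526203159887835 j6 33.22930411859437
[-0.1944 -0.4163 -0.0728  0.0092 -0.0046  0.0172 -0.0003] sd [0. 0. 0. 0. 0. 0. 0.]
```

Request:
{"name": "carry_out", "arguments": {"deltas": [0.6,0,0,0,0,0,0,0.6,0,0,0,0,0,0,0.6,0,0,0,0,0,0,0.6,0,0,0,0,0,0,0.6,0,0,0,0,0,0], "force": 50}}

```text
time_s: 9.85
ee_pos: [0.5277, 0.0594, 0.108]
eef_rot: [180.0, 0.1, 63.2]
contact_force: [-4.0, -4.3, 10.2]
grip_width: 0.0638
```

```bash
python3 st.py 6
```

```text
10.1 [0.5276 0.0594 0.108 ] [179.9939   0.0713  63.2153] 0.0635007422367117 j6 33.227915223597954
[-4.4775 -4.5563 10.025  -0.9139  0.9124  0.0587  0.0418] sd [0.4714 0.5308 0.4134 0.0327 0.0331 0.0201 0.0001]
```

Gripped: opening 63.5 mm, with fingertips at about 41 mm by geometry. That is above the lower ring and within the slim ring's height. The ring can't meet the vial in the first 0.33 rad, so I'll turn 18° first.

Request:
{"name": "carry_out", "arguments": {"deltas": [0.6,0,0,0,0,0,0.1,0.6,0,0,0,0,0,0.2,0.6,0,0,0,0,0,0.3,0.6,0,0,0,0,0,0.4,0.6,0,0,0,0,0,0.4]}}

```text
time_s: 10.65
ee_pos: [0.5277, 0.0594, 0.1082]
eef_rot: [180.0, 0.0, 45.1]
contact_force: [-1.2, -0.6, -3.7]
grip_width: 0.0636
```

```bash
python3 st.py 6
```

```text
10.9 [0.5277 0.0594 0.1082] [179.9721   0.0484  45.2973] 0.06337831643289292 j6 51.1505901987643
[-0.8751  0.323  -2.1382  0.1892  0.0362 -0.2137  0.0767] sd [0.5195 0.4644 0.9012 0.0315 0.0313 0.0692 0.3613]
```

```bash
cat > st2.py <<'E'
from h import *
np.set_printoptions(precision=4,suppress=True)
for i in range(3):
    s=status.observe(); T=tool(); f=s['contact_force']; r=np.array([.5274,.0602])-s['ee_pos'][:2]
    print(round(s['time_s'],2),'yaw',round(s['eef_rot'][2],2),'dq6',round(s['dq'][5],2),'F',np.round(f,1),'Mz',round(s['torque'][2],3),'Mz_axis',round(s['torque'][2]-(r[0]*f[1]-r[1]*f[0]),3),'tau6',round(s['tau'][5],3),'w',round(s['grip_width'],4))
    if i<2: eyes.get_calibration('top'); eyes.capture('top')
E
echo ok
```

```text
ok
```

Request:
{"name": "carry_out", "arguments": {"deltas": [0.6,0,0,0,0,0,0.02,0.6,0,0,0,0,0,0.04,0.6,0,0,0,0,0,0.06]}}

```text
time_s: 11.25
ee_pos: [0.5277, 0.0594, 0.1082]
eef_rot: [180.0, 0.0, 42.5]
contact_force: [-0.3, -0.6, -2.1]
grip_width: 0.0628
```

```bash
python3 st2.py
```

```text
11.25 yaw 42.53 dq6 9.12 F [-0.3 -0.6 -2.1] Mz 0.341 Mz_axis 0.341 tau6 0.01 w 0.0628
11.3 yaw 42.47 dq6 -1.6 F [-0.3  0.2 -2.4] Mz 0.106 Mz_axis 0.106 tau6 -0.057 w 0.0633
11.35 yaw 42.53 dq6 -0.87 F [-0.8  0.4 -1.9] Mz -0.077 Mz_axis -0.078 tau6 0.136 w 0.0636
```

Request:
{"name": "carry_out", "arguments": {"deltas": [0.6,0,0,0,0,0,0.03,0.6,0,0,0,0,0,0.06,0.6,0,0,0,0,0,0.09]}}

```text
time_s: 11.65
ee_pos: [0.5277, 0.0595, 0.1082]
eef_rot: [180.0, 0.0, 38.4]
contact_force: [-0.2, 0.7, -2.8]
grip_width: 0.0634
```

```bash
python3 st2.py | head -1
```

```text
11.65 yaw 38.37 dq6 13.37 F [-0.2  0.7 -2.8] Mz 0.324 Mz_axis 0.324 tau6 -0.104 w 0.0634
```

Request:
{"name": "carry_out", "arguments": {"deltas": [0.6,0,0,0,0,0,0.03,0.6,0,0,0,0,0,0.06,0.6,0,0,0,0,0,0.09]}}

```text
time_s: 12.05
ee_pos: [0.5278, 0.0595, 0.1083]
eef_rot: [180.0, 0.0, 34.2]
contact_force: [0.2, 0.9, -2.8]
grip_width: 0.063
```

```bash
python3 st2.py | head -1
```

```text
12.05 yaw 34.23 dq6 13.33 F [ 0.2  0.9 -2.8] Mz 0.305 Mz_axis 0.305 tau6 -0.102 w 0.063
```

Baseline drag is about 0.31 N m with no contact yet, 29° turned. I'll continue in the same small steps.

Request:
{"name": "carry_out", "arguments": {"deltas": [0.6,0,0,0,0,0,0.03,0.6,0,0,0,0,0,0.06,0.6,0,0,0,0,0,0.09]}}

```text
time_s: 12.45
ee_pos: [0.5278, 0.0595, 0.1082]
eef_rot: [180.0, 0.0, 30.1]
contact_force: [0.3, 1.2, -2.1]
grip_width: 0.063
```

```bash
python3 st2.py | head -1
```

```text
12.45 yaw 30.1 dq6 13.47 F [ 0.3  1.2 -2.1] Mz 0.282 Mz_axis 0.283 tau6 -0.09 w 0.063
```

Request:
{"name": "carry_out", "arguments": {"deltas": [0.6,0,0,0,0,0,0.03,0.6,0,0,0,0,0,0.06,0.6,0,0,0,0,0,0.09]}}

```text
time_s: 12.85
ee_pos: [0.5279, 0.0595, 0.1083]
eef_rot: [180.0, 0.0, 26.0]
contact_force: [0.3, 1.0, -3.5]
grip_width: 0.063
```

```bash
python3 st2.py | head -1
```

```text
12.85 yaw 25.96 dq6 13.4 F [ 0.3  1.  -3.5] Mz 0.346 Mz_axis 0.347 tau6 -0.061 w 0.063
```

Request:
{"name": "carry_out", "arguments": {"deltas": [0.6,0,0,0,0,0,0.03,0.6,0,0,0,0,0,0.06,0.6,0,0,0,0,0,0.09]}}

```text
time_s: 13.25
ee_pos: [0.5279, 0.0595, 0.1083]
eef_rot: [180.0, 0.0, 21.8]
contact_force: [0.5, 1.7, -3.9]
grip_width: 0.0634
```

```bash
python3 st2.py | head -1
```

```text
13.25 yaw 21.83 dq6 13.36 F [ 0.5  1.7 -3.9] Mz 0.365 Mz_axis 0.366 tau6 -0.03 w 0.0634
```

tau6 is repeatable for identical steps: -0.104, -0.102, -0.090, -0.061, -0.030. It and Mz have been rising since yaw of about 30°, which reads as about 5–7 N on the vial now. One more identical step should give about 9–10 N.

Request:
{"name": "carry_out", "arguments": {"deltas": [0.6,0,0,0,0,0,0.03,0.6,0,0,0,0,0,0.06,0.6,0,0,0,0,0,0.09]}}

```text
time_s: 13.65
ee_pos: [0.5279, 0.0596, 0.1082]
eef_rot: [180.0, -0.0, 17.7]
contact_force: [1.7, 2.0, -2.9]
grip_width: 0.0634
```

```bash
python3 st2.py
```

```text
13.65 yaw 17.69 dq6 13.41 F [ 1.7  2.  -2.9] Mz 0.414 Mz_axis 0.417 tau6 0.014 w 0.0634
13.7 yaw 17.61 dq6 -2.65 F [ 1.7  1.8 -2.9] Mz 0.074 Mz_axis 0.076 tau6 -0.085 w 0.0634
13.75 yaw 17.72 dq6 -1.41 F [ 0.1  1.5 -2.8] Mz -0.176 Mz_axis -0.176 tau6 0.203 w 0.0634
```

Both measures agree: tau6 is up 0.117 N m (9.8 N) and Mz is up 0.110 N m (9.2 N) from baseline. That is on target, so I'll let go and rise.

Request:
{"name": "carry_out", "arguments": {"deltas": [0.75,0,0,0,0,0,0,0.85,0,0,0,0,0,0,1,0,0,0,0,0,0,1,0,0,0,0,0,0,1,0,0,0,0,0,0,1,0,0,-0.05,0,0,0,1,0,0,-0.2,0,0,0,1,0,0.1,-0.4,0,0,0,1,0,0.3,-0.55,0,0,0,1,0,0.3,-0.55,0,0,0]}}

```text
time_s: 14.75
ee_pos: [0.5483, -0.0004, 0.2239]
eef_rot: [179.8, -0.4, 17.6]
contact_force: [-1.0, 0.3, 0.3]
grip_width: 0.0854
```

Request:
{"name": "carry_out", "arguments": {"deltas": [1,0,0,0,0,0,0,1,0,0,0,0,0,0,1,0,0,0,0,0,0]}}

```text
time_s: 15.05
ee_pos: [0.5478, 0.0002, 0.2232]
eef_rot: [179.8, -0.4, 17.6]
contact_force: [0.7, 0.4, -0.4]
grip_width: 0.0852
```

```bash
python3 ring.py w5.png; python3 - <<'E'
from h import *
a=cv2.imread('pics/w5.png'); p=proj('wrist',np.array([.5275,.0605,.06])); print(p)
x,y=[int(v) for v in p]; y0=max(y-80,0);x0=max(x-100,0); cv2.imwrite('pics/w5c.png',cv2.resize(a[y0:y0+160,x0:x0+200],(750,600),interpolation=cv2.INTER_CUBIC)); print(x0,y0)
E
```

```text
15.05 [0.5478 0.0002 0.2232] [179.8057  -0.3554  17.6101] [ 0.7287  0.3979 -0.4055] [-0.0021 -0.0113 -0.0099] 0.08524919686723274 [ 0.0509  3.4534 -0.4648 85.6843 -0.078  72.4412]
vial_center [313.8 155.4] 0.56 [0.5249 0.0601 0.0575]
seat [167.4 329.8] 0.46 [ 0.4529 -0.1073  0.0575]
rings (np.float32(702.3679), np.float64(0.527499999999999), np.float64(0.05950000000000001))
cap (np.float32(108.74227), np.float64(0.5399999999999976), np.float64(0.07100000000000002))
[317.22471458 155.78556156]
217 75
```

View pics/w5c.png

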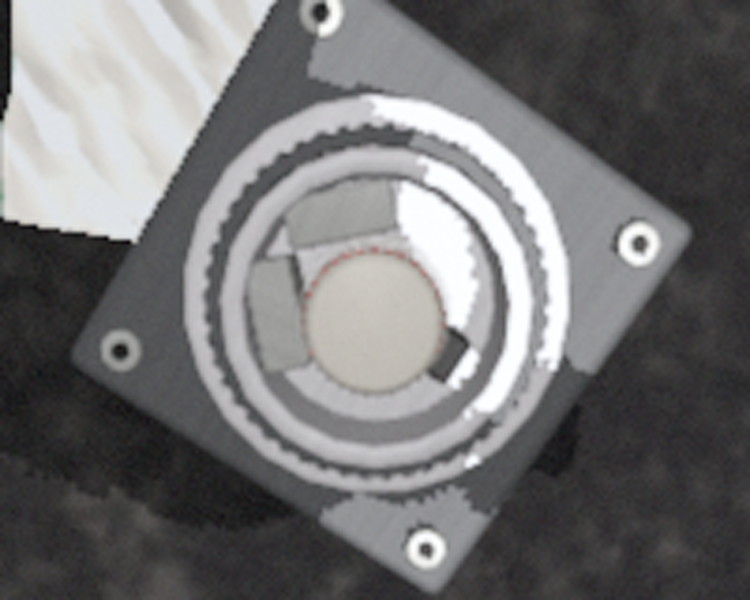

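The crop shows the cap at crop (375,320), which is pixel (317,160). The black pad bears on the vial at lower right and the two V faces are at upper left. I'll check the cap's position against the seat.

```bash
python3 - <<'E'
from h import *
np.set_printoptions(precision=4,suppress=True)
c=np.array([217+375/3.75,75+320/3.75])
p=at_z('wrist',c,.085); print(p)
u=np.array([np.cos(np.radians(-17)),np.sin(np.radians(-17))]); v=np.array([-u[1],u[0]])
for ax in((.5275,.0595),(.5275,.0605)): d=p[:2]-ax; print('along pad dir',d@u,'lateral',d@v)
pd=at_z('wrist',(217+455/3.75,75+355/3.75),.047); print('pad',pd,(pd[:2]-[.5275,.0595])@u)
b=eyes.capture('scene'); a=eyes.capture('top'); A=cv2.cvtColor(cv2.imread('pics/t0.png'),cv2.COLOR_BGR2RGB)
o=np.hstack([cv2.resize(b[205:275,325:395],(400,400),interpolation=cv2.INTER_CUBIC),cv2.resize(a[225:325,150:350],(400,400)) ]);save(o,'f.png')
E
```

```text
[0.5277 0.0595 0.085 ]
along pad dir 0.00016785582740576327 lateral 5.155225865689448e-05
along pad dir 0.0004602275321285003 lateral -0.0009047524973061418
pad [0.5453 0.055  0.047 ] 0.018377901724835118
```

View pics/f.png

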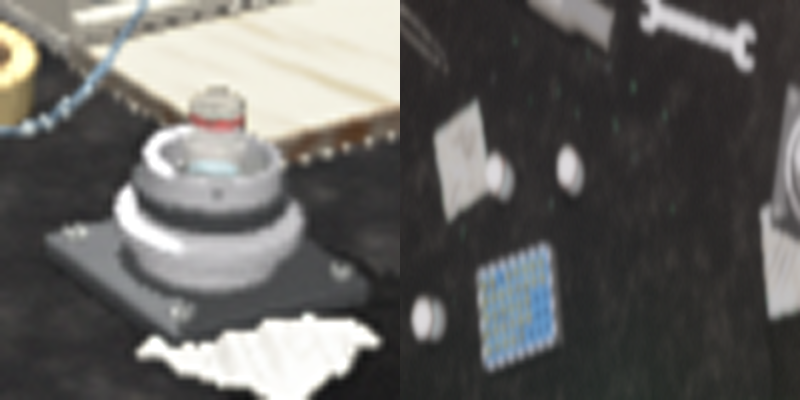

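The cap is within 0.5 mm of the bore axis along V–pad and 0.9 mm across. The vial is upright, the other vials and the rack haven't moved, and the gripper is clear. I'm handing it in.

```bash
python3 -c "
from plant import manip,status
print(manip.job_done(), status.observe()['time_s'])"
```

```text
the job is handed in; nothing more can be done
the job is handed in; nothing more can be done
```

The vial is standing in the holder and clamped. I handed the job in at about 15 s of robot time, with the gripper open and clear; no verdict came back.

**What I did:** I took the rightmost of the four look-alike vials, lowered it to the holder floor and released it. The floor contact came at tool height 0.1396 m, against 0.1397 m predicted. I then gripped only the slim ring and turned it about 45.5° clockwise until the torque showed the vial was snug, and let go.

**Last checks:**
- **Clamping force:** the two torque measures put it at about 9.2 N and 9.8 N. If the ring's drag is exactly 0.28 N m, it would be nearer 11 N. All three are within the 6 to 14 N range.
- **Position:** the vial's cap lies within 0.5 mm of the bore axis along V–pad, and the pad is touching the vial. It is upright.
- **Bystanders:** the other three vials and the tip rack look unmoved. I did not check every other item one by one at the end.

**Disagreements:**
- **Gripper opening:** it read 2.5 to 4 mm under the true diameters on both the vial and the ring.
- **Ring axis:** my fits scattered by about 2 mm.
- **Torque rise:** it was a little shallower per degree than the stated stiffness, so I stopped on torque rather than angle.
- **Finger height:** fingertip height on the ring, about 41 mm, is calculated from the gripper's geometry and was not seen. When the fingers closed on the ring, the wrist read about 10 N upward. I put this down to the pads swinging forward as they shut, because gripping the vial gave a similar push.

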